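# Feel round a tyre sidewall for a slow leak

### The job

The small wheel lying on the porch bench loses air slowly, so feel for the leak: starting beside the valve, run your fingertips clockwise (seen from above) along the middle of the upturned tyre sidewall all the way round and back to the valve, never more than about a centimetre off the rubber. Brush the tyre at most: do not press on it, shift, turn or lift the wheel, and leave the things around it alone. Then lift your hand well clear.

Things in the scene. Friction and masses are not known exactly. Their poses are not given: they have to be found in the camera images.
- wheel: spoked wheel lying flat, loose, 0.85 kg, 312 mm across; its black inflated tyre (firm) has a round section 56 mm thick, so the middle (highest line) of the upturned sidewall is a level circle of radius 128 mm, 56 mm above the bench. Rim 200 mm across, hub 54 mm high. Origin: wheel centre, at bench level; z up; x points from the centre to the valve, so clockwise from above goes from +x to -y.
- valve (a point): free end of the tyre valve, a capped black stem 10 to 14 mm thick and 43 mm long standing out of the rim straight towards the hub, far thicker than the spokes. This point is 49 mm from the wheel centre, 28 mm above the bench; the sidewall line beside the valve lies 79 mm further out in the same direction
- patch_box: closed yellow tyre patch box, 77 x 112 x 34 mm, loose on the bench left of the wheel; leave it. Origin: centre of its underside
- mug: white ceramic mug, 82 mm diameter, 94 mm tall, with a handle, loose on the bench right of the wheel; leave it. Origin: centre of its underside
- spacers: stack of blue headset spacers, 34 mm diameter, 40 mm tall, loose on the bench left of the wheel; leave it. Origin: centre of its underside
- caliper: black plastic caliper, 230 mm long, 15 mm thick at most, lying loose on the bench right of the wheel; leave it. Origin: under the middle of its beam. (Beyond the wheel, from x = 0.805 m, runs a fixed oak ledge 45 mm high with things up to 195 mm high on it.)

How it is judged:
By the outcome, as a careful person would: the job done as asked, in the order asked, and still so for the second after the job is handed in, with the robot touching nothing.
It also fails if it takes over 64 s, if anything falls off the work surface, if the arm or the gripper's body presses on something with over 40 N, if the wrist force passes 120 N, or if a joint passes its speed limit or range.

### The arm

A 6-joint arm with a two-finger parallel gripper is mounted at the origin on the work surface. World frame = base frame: x ahead of the robot, y to its left, z up, the work surface at z = 0. Lengths are in m, angles in rad, forces in N, time in s.
With the tool pointing down it reaches from about 0.3 to 0.825 m from the base axis. Payload 5.4 kg.
Tool frame: the origin (TCP) lies at the very end of the fingers, on their centre line; the grasp point (between the pads) lies 19 mm behind it; y points along the fingers, z is the direction in which the jaws open and shut, and the axes are right-handed (so a half turn about y gives the same grasp; the last joint's range is limited). The gripper opens to 92 mm and grips with 3 to 60 N. Pads are 20 mm wide; open, the fingers measure 128 mm over their backs; the gripper's body (75 mm by 189 mm) begins 69 mm behind the grasp point.
Start: joints at [-1.463, 0.158, 1.597, -0, 1.386, -0.21], TCP at [0.18, -0.546, 0.215] pointing down, gripper open.
Joint ranges: [-2.91, 2.91], [-0.94, 2.29], [0.18, 2.7], [-1.29, 4.43], [0.17, 2.64], [-3, 3]. Speed limits (rad/s): [2.57, 2.57, 3.14, 3.14, 3.14, 3.14].

### API

Orientations are given as a 3x3 rotation matrix whose columns are the frame's x, y, z axes.
In Python, from workcell import ctrl gives the robot as it stands.
- The arm moves only by the tool apply_moves, never from a script. Its argument "targets" is a list that holds one entry, the list of rows, each a list of 5 numbers: the shift along the tool's x, y, z in mm, then the turn about the tool's y in rad, then the gripper's target within -1 to 1 (shut at 1, half-way at 0, fully open at -1). In form: [[[dx, dy, dz, twist, hand], ...]]. A call has 1 to 12 rows; each row shifts and turns the commanded pose from where the row before left it, along the tool's axes as they then stand; what a row does not reach is not made up. A row lasts 1/12 s, in which the tool goes at most 41.7 mm and 7.16 degrees, less where a joint would pass 70% of its speed; a pose out of reach is approached as far as the arm can. A call is refused whole if a number of a shift passes 41.7 or a number of a turn 0.125, either way. A call with a gripper value outside its range is refused whole. The fingers move at their own pace and stop on an object; "squeeze" is the grip in N (left out, the last holds). Time passes only in rows, so rows that do not move let the fingers close. It gives the time, the measured TCP pose, the force and the opening at its end, in the units of the state.
- ctrl.get_state(): the state, without advancing time (a new reading comes with each control period).
- ctrl.grab_frame(name): name is "scene" or "side" or "wrist"; returns the picture (420x560x3 uint8, blue, green, red); there is no depth.
- ctrl.get_calibration(name): a dict with "vertical_fov" (degrees; the focal length in pixels is half the picture's height over the tangent of half this angle, whatever the lens; pixels are square), "cx", "cy" (the principal point, pixels), "distortion" ([k1, k2, p1, p2, k3] as OpenCV has them; the pictures are not rectified), "extrinsics" (4x4, takes a point from camera to world coordinates). Camera axes: x right, y up, looking along -z (the intrinsics and any distortion apply to the point x, -y, -z); pixel columns grow to the right and rows downward; lengths in m; the calibration is good to about 2 mm. A picture is of the moment at which its call begins: read the wrist's pose just before it. get_calibration takes no time and is no camera call; for the wrist camera it gives the pose at the moment of the call.
- ctrl.job_done(): hands the job in, once; it reports no verdict.
Trained networks look in the newest picture that a camera, given by its name, has taken for a name from the list of things; names that differ only in an ending like _2 or _b are one class to them, and where a whole thing is asked for, a point or a joint stands for the part that bears it (a point fixed in the world has none). Each returns a list of dicts, best first, with "score" (0 to 1); they miss things now and then, are a little off and sometimes report something else, mostly with a low value. They report only what shows in the picture. A call takes as long as a camera call.
- ctrl.masks_of(camera, label): "region" (420x560 bool, what is visible of it) and "box" ([centre column, centre row, width, height] in pixels, round what is visible of it).
The state is a dict: "clock": time; "qpos": joint angles; "joint_velocities": joint speeds; "joint_efforts": joint torques, N m; "eef_pos": TCP position; "tool_rot": TCP orientation; "ft_force": force on the tool from outside, world axes, zero at the start; "ft_torque": the same for the moment, N m; "width": finger opening in m.
Only numpy, scipy, OpenCV 4.12 (cv2) and the standard library are available. Lean on these libraries where they do the work, as an engineer would, in place of code of your own. Each camera call takes 0.05 s, during which the arm holds its last target.

## Working session

There is one attempt and no reset: what is moved stays moved. The work goes in short steps, Python scripts to look and compute and a tool call to move; the robot and the scene stay as the last step left them, time stands still between calls to the robot, and variables do not carry over. Pictures are saved under pics/ and viewed, and the job is handed in when it is done.

Besides the shell and the picture viewer there is one more tool, called after "Emit:" as a command line: name --argument value ..., lists and objects as JSON in quotes. apply_moves: Moves the arm, as the interface text tells. Its arguments: {"type":"object","properties":{"targets":{"type":"array","items":{"type":"array","items":{"type":"array","items":{"type":"number"}}}},"squeeze":{"type":"number"}},"required":["targets"]}

```bash
mkdir -p pics; ls; python3 - <<'E'
from workcell import ctrl
import cv2
s=ctrl.get_state()
print({k:s[k] for k in ('clock','eef_pos','tool_rot','ft_force','width')})
for n in ('scene','side'):
    cv2.imwrite(f'pics/{n}0.png',ctrl.grab_frame(n)); c=ctrl.get_calibration(n); print(n,c)
    for l in ('wheel','valve'):
        for d in ctrl.masks_of(n,l)[:3]: print(n,l,d['score'],d['box'])
print(ctrl.get_calibration('wrist'))
E
```

```text
pics
{'clock': 0.0, 'eef_pos': array([ 0.17959594, -0.54558257,  0.21362994]), 'tool_rot': array([[-9.49924790e-01, -1.96948635e-04,  3.12478567e-01],
       [-3.12478380e-01,  1.86175235e-03, -9.49923047e-01],
       [-3.94671659e-04, -9.99998248e-01, -1.83006690e-03]]), 'ft_force': array([-1.01117282, -0.24419788,  0.37732197]), 'width': 0.09215621398756484}
scene {'vertical_fov': 57.53706761634189, 'cx': 283.29716538062127, 'cy': 210.96025245732437, 'distortion': array([-0.01483122,  0.        ,  0.        ,  0.        ,  0.        ]), 'extrinsics': array([[ 0.62476854, -0.56040207,  0.54370377,  1.05436686],
       [ 0.78063776,  0.46293494, -0.4198761 , -0.4070463 ],
       [-0.01640004,  0.68676107,  0.7266982 ,  0.77708551],
       [ 0.        ,  0.        ,  0.        ,  1.        ]])}
scene wheel 0.83 [308.9, 225.4, 118.0, 93.5]
scene valve 0.76 [311.0, 225.0, 121.2, 92.7]
side {'vertical_fov': 44.374623183738485, 'cx': 286.94222939953136, 'cy': 205.64557776540522, 'distortion': array([-0.05962368,  0.        ,  0.        ,  0.        ,  0.        ]), 'extrinsics': array([[-0.99222324,  0.08336292, -0.09243191,  0.39206529],
       [-0.12339951, -0.75603755,  0.64279062,  0.85328268],
       [-0.01629709,  0.64919785,  0.76044497,  1.04783126],
       [ 0.        ,  0.        ,  0.        ,  1.        ]])}
side wheel 0.74 [265.7, 227.6, 126.2, 105.5]
side valve 0.94 [262.6, 225.8, 130.3, 107.9]
side valve 0.55 [240.9, 352.1, 16.1, 22.7]
{'vertical_fov': 70.85179368705147, 'cx': 278.2947355224384, 'cy': 211.56004312212184, 'distortion': array([-0.03287865,  0.        ,  0.        ,  0.        ,  0.        ]), 'extrinsics': array([[ 0.31166308,  0.91836799,  0.24385723,  0.24869782],
       [-0.95019193,  0.30154627,  0.07877276, -0.52323796],
       [-0.00119185, -0.25626173,  0.9666067 ,  0.38405551],
       [ 0.        ,  0.        ,  0.        ,  1.        ]])}
```

View pics/scene0.png

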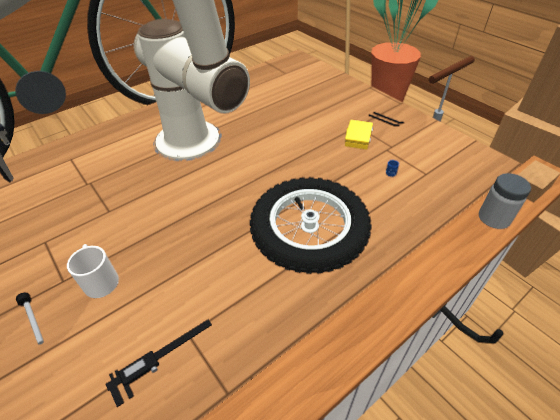

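View pics/side0.png

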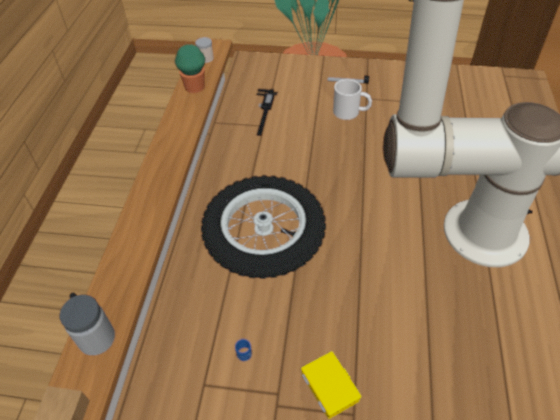

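Both views show the wheel clear of other things, with the valve at about (298,203) in the scene picture and about (288,233) in the side one. Next I fit the torus outline to the masks and zoom in on the valve.

```bash
cat > h.py <<'E'
import numpy as np, cv2
def proj(c,P):
    f=210/np.tan(np.radians(c['vertical_fov'])/2)
    T=np.linalg.inv(c['extrinsics']); q=P@T[:3,:3].T+T[:3,3]
    q=q*[1,-1,-1]
    K=np.array([[f,0,c['cx']],[0,f,c['cy']],[0,0,1.]])
    return cv2.projectPoints(q.reshape(-1,1,3),np.zeros(3),np.zeros(3),K,np.array(c['distortion']))[0].reshape(-1,2)
def ray(c,uv,z):
    f=210/np.tan(np.radians(c['vertical_fov'])/2)
    K=np.array([[f,0,c['cx']],[0,f,c['cy']],[0,0,1.]])
    n=cv2.undistortPoints(np.array([[uv]],float),K,np.array(c['distortion'])).ravel()
    E=c['extrinsics']; d=E[:3,:3]@np.array([n[0],-n[1],-1]); o=E[:3,3]
    return o+d*(z-o[2])/d[2]
a=np.linspace(0,2*np.pi,90,endpoint=False)
A,B=np.meshgrid(a,a[::5])
TOR=np.c_[((.128+.028*np.cos(B))*np.cos(A)).ravel(),((.128+.028*np.cos(B))*np.sin(A)).ravel(),(.028+.028*np.sin(B)).ravel()]
def fit(cs,ms):
    from scipy.optimize import minimize
    S=[]
    for c,m in zip(cs,ms):
        ct=max(cv2.findContours(m.astype(np.uint8),cv2.RETR_EXTERNAL,cv2.CHAIN_APPROX_NONE)[0],key=cv2.contourArea)
        S.append(cv2.convexHull(ct).reshape(-1,2).astype(np.float32))
    def cost(p):
        t=0
        for c,s in zip(cs,S):
            h=cv2.convexHull(proj(c,TOR+[p[0],p[1],0]).astype(np.float32))
            t+=np.mean([cv2.pointPolygonTest(h,(float(x),float(y)),True)**2 for x,y in s])
        return t
    r=minimize(cost,[.6,0],method='Nelder-Mead',options=dict(xatol=1e-5))
    return r.x,r.fun
E
python3 - <<'E'
from workcell import ctrl
import cv2,numpy as np
from h import *
cs=[];ms=[]
for n in('scene','side'):
    im=ctrl.grab_frame(n); c=ctrl.get_calibration(n); m=ctrl.masks_of(n,'wheel')[0]['region']
    cs.append(c);ms.append(m); print(n,fit([c],[m]))
p,_=fit(cs,ms);print(p,_)
for n,c,m in zip(('scene','side'),cs,ms):
    im=ctrl.grab_frame(n)
    u,v=proj(c,np.array([[p[0],p[1],.03]]))[0]
    big=cv2.resize(im,None,fx=4,fy=4,interpolation=cv2.INTER_CUBIC)
    t=np.linspace(0,2*np.pi,60)
    for r,z,col in((.128,.056,(0,0,255)),(.1,.045,(0,255,0))):
        cv2.polylines(big,[(proj(c,np.c_[p[0]+r*np.cos(t),p[1]+r*np.sin(t),0*t+z])*4+2).astype(int)],True,col,1)
    h=cv2.convexHull(proj(c,TOR+[p[0],p[1],0]).astype(np.float32)); cv2.polylines(big,[(h*4+2).astype(int)],True,(255,255,0),1)
    x0,y0=int(4*u-300),int(4*v-250); print(n,'crop origin',x0/4,y0/4)
    cv2.imwrite(f'pics/{n}1.png',big[y0:y0+500,x0:x0+600])
E
```

```text
scene (array([0.56736079, 0.05708713]), np.float64(1.71106808454255))
side (array([0.5685749 , 0.05646822]), np.float64(1.6177546135434078))
[0.56802516 0.05673224] 3.3834690685872295
scene crop origin 235.0 158.25
side crop origin 188.25 160.25
```

View pics/scene1.png

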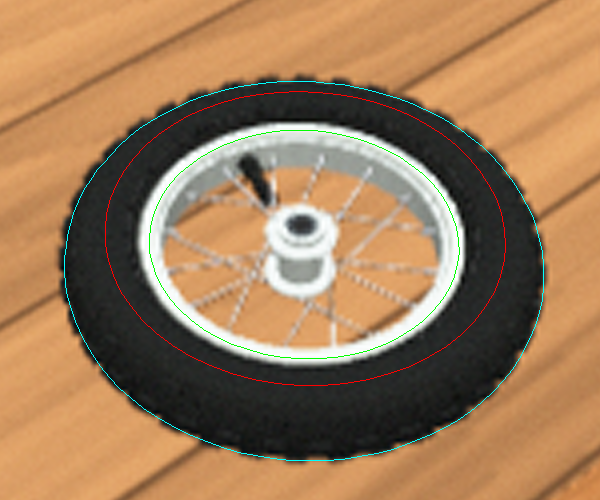

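View pics/side1.png

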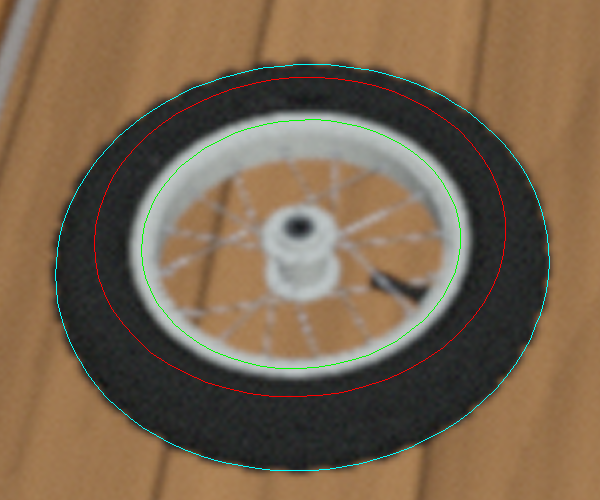

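```bash
python3 - <<'E'
from workcell import ctrl
from h import *
cc=np.array([.568,.0567])
for n,uv in(('scene',(302,209)),('side',(280.8,230.3)),):
    q=ray(ctrl.get_calibration(n),uv,.030); d=q[:2]-cc; print(n,q,np.linalg.norm(d),np.degrees(np.arctan2(d[1],d[0])))
# base of valve at rim r=.092
for n,uv in(('scene',(235+245/4,158.25+160/4)),('side',(188.25+425/4,160.25+292/4))):
    q=ray(ctrl.get_calibration(n),uv,.030); d=q[:2]-cc; print(n,q,np.linalg.norm(d),np.degrees(np.arctan2(d[1],d[0])))
s=ctrl.get_state();print(s['eef_pos'],s['ft_force'])
for i in range(3):
    ctrl.grab_frame('wrist');s=ctrl.get_state();print(s['eef_pos'],s['qpos'])
E
```

```text
scene [0.52187355 0.06806942 0.03      ] 0.0475069793163673 166.15352795006314
side [0.52104354 0.07497703 0.03      ] 0.05038808277302746 158.73234032795548
scene [0.48042995 0.08260733 0.03      ] 0.09132197662156932 163.51931116561124
side [0.48597492 0.08038546 0.03      ] 0.08537631600997128 163.89346499866866
[ 0.17965338 -0.54621326  0.21462139] [ 0.38503029 -0.07530283  0.4597024 ]
[ 0.17965372 -0.5462105   0.21461013] [-1.46310098e+00  1.58393064e-01  1.59698985e+00  6.97159246e-06
  1.38617558e+00 -2.10118400e-01]
[ 0.17964301 -0.5461989   0.21461607] [-1.46309834e+00  1.58369653e-01  1.59700426e+00 -2.74259949e-05
  1.38619927e+00 -2.10081213e-01]
[ 0.1796475  -0.54619439  0.21463311] [-1.46309227e+00  1.58337217e-01  1.59700666e+00 -2.25904196e-05
  1.38621438e+00 -2.10103308e-01]
```

Emit:
apply_moves --targets '[[[-18.9,0,-21.9,0,1],[-18.9,0,-21.9,0,1],[-18.9,0,-21.9,0,1],[-18.9,0,-21.9,0,1],[-18.9,0,-21.9,0,1],[-18.9,0,-21.9,0,1],[-18.9,0,-21.9,0,1],[-18.9,0,-21.9,0,1],[-18.9,0,-21.9,0,1],[-18.9,0,-21.9,0,1],[-18.9,0,-21.9,0,1],[-18.9,0,-21.9,0,1]]]' --squeeze 5

```text
clock: 1.75
eef_pos: [0.3133, -0.2244, 0.2148]
tool_rot: [[-0.95, 0.0, 0.312], [-0.312, -0.001, -0.95], [-0.0, -1.0, 0.001]]
ft_force: [0.6, 0.4, -0.5]
width: 0.0139
```

Emit:
apply_moves --targets '[[[-18.9,0,-21.9,0,1],[-18.9,0,-21.9,0,1],[-18.9,0,-21.9,0,1],[-18.9,0,-21.9,0,1],[-18.9,0,-21.9,0,1],[-18.9,0,-21.9,0,1],[-18.9,0,-21.9,0,1],[-18.9,0,-21.9,0,1],[-18.9,0,-21.9,0,1],[-18.9,0,-21.9,0,1],[-18.9,0,-21.9,0,1],[-18.9,0,-21.9,0,1]]]'

```text
clock: 2.75
eef_pos: [0.4467, 0.0964, 0.2148]
tool_rot: [[-0.95, 0.001, 0.313], [-0.313, -0.0, -0.95], [-0.0, -1.0, 0.0]]
ft_force: [0.2, 0.1, 0.4]
width: 0.0005
```

Emit:
apply_moves --targets '[[[0,0,0,0,1],[0,0,0,0,1],[0,0,0,0,1],[0,0,0,0,1]]]'

```text
clock: 3.08
eef_pos: [0.4461, 0.094, 0.2146]
tool_rot: [[-0.95, -0.0, 0.311], [-0.311, -0.0, -0.95], [0.0, -1.0, 0.0]]
ft_force: [-0.2, 0.2, -0.0]
width: 0.0004
```

```bash
python3 - <<'E'
from workcell import ctrl
from h import *
s=ctrl.get_state();print(s['clock'],s['eef_pos'],s['tool_rot'],s['ft_force'],s['width'])
c=ctrl.get_calibration('wrist');im=ctrl.grab_frame('wrist')
np.save('wc.npy',c['extrinsics'])
p=[.568,.0567];t=np.linspace(0,2*np.pi,60)
cv2.imwrite('pics/w2raw.png',im)
for r,z,col in((.128,.056,(0,0,255)),(.1,.045,(0,255,0)),(.156,.028,(255,255,0))):
    cv2.polylines(im,[proj(c,np.c_[p[0]+r*np.cos(t),p[1]+r*np.sin(t),0*t+z]).astype(int)],True,col,1)
cv2.imwrite('pics/w2.png',im)
for d in ctrl.masks_of('wrist','wheel')[:2]: print(d['score'],d['box'])
E
```

```text
3.0833 [0.4461029  0.09400972 0.21462499] [[-9.50281355e-01 -3.61684094e-05  3.11392591e-01]
 [-3.11392568e-01 -2.90366477e-04 -9.50281319e-01]
 [ 1.24788133e-04 -9.99999957e-01  2.64667275e-04]] [-0.24487878  0.20556019 -0.02702213] 0.0004042460186752125
0.58 [343.7, 121.3, 281.2, 234.4]
```

View pics/w2.png

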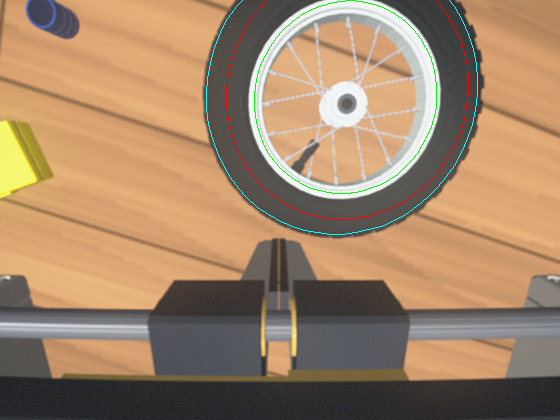

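Hub is at (346,103) and the valve tip at (317,141) in the wrist picture. I compare these with the fit.

```bash
python3 - <<'E'
from workcell import ctrl
from h import *
im=cv2.imread('pics/w2raw.png'); big=cv2.resize(im[70:220,230:430],None,fx=4,fy=4,interpolation=cv2.INTER_CUBIC); cv2.imwrite('pics/w2z.png',big)
c=ctrl.get_calibration('wrist')
print('hub',ray(c,(346,103),.054))
q=ray(c,(317,141),.028);print('tip',q)
ms=ctrl.masks_of('wrist','wheel')
# fit annular rim: bright pixels
m=ms[0]['region']
c=ctrl.get_calibration('wrist')
for cc in((.568,.0567),): 
    d=q[:2]-cc; print(np.linalg.norm(d),np.degrees(np.arctan2(d[1],d[0])))
E
```

```text
hub [0.56749538 0.05831121 0.054     ]
tip [0.52119655 0.07085441 0.028     ]
0.04889693835045206 163.17350497938125
```

View pics/w2z.png

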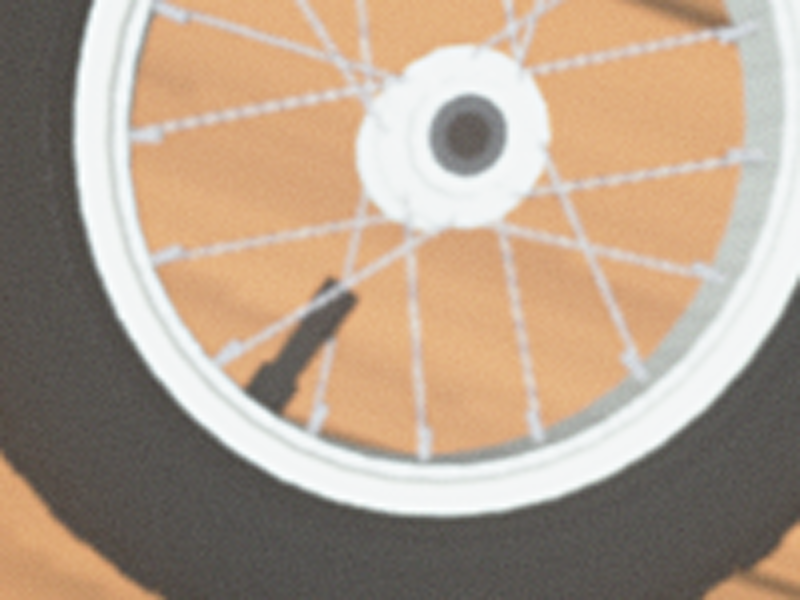

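Emit:
apply_moves --targets '[[[0.4,16,-0.5,0,1],[0,16,0,0,1],[0,16,0,0,1],[0,16,0,0,1],[0,16,0,0,1],[0,16,0,0,1],[0,16,0,0,1],[0,16,0,0,1],[0,12,0,0,1],[0,7,0,0,1],[0,4,0,0,1],[0,2,0,0,1]]]'

```text
clock: 4.23
eef_pos: [0.4457, 0.0949, 0.0614]
tool_rot: [[-0.95, -0.0, 0.312], [-0.312, -0.0, -0.95], [0.0, -1.0, -0.0]]
ft_force: [-0.1, 0.7, -0.9]
width: 0.0002
```

Emit:
apply_moves --targets '[[[0,0.6,0,0,1],[0,0,0,0,1],[0,0,0,0,1]]]'

```text
clock: 4.48
eef_pos: [0.4464, 0.0951, 0.0617]
tool_rot: [[-0.95, 0.001, 0.312], [-0.312, -0.0, -0.95], [-0.001, -1.0, 0.001]]
ft_force: [0.2, -0.5, 0.0]
width: 0.0005
```

```bash
python3 - <<'E'
from workcell import ctrl
from h import *
s=ctrl.get_state();print(s['clock'],s['eef_pos'],s['tool_rot'],s['ft_force'],s['width'])
for n in('side','scene'):
    im=ctrl.grab_frame(n);c=ctrl.get_calibration(n);u,v=proj(c,np.array([s['eef_pos']]))[0];print(n,u,v)
    x,y=int(u)-90,int(v)-70
    cv2.imwrite(f'pics/{n}3.png',cv2.resize(im[y:y+110,x:x+180],None,fx=4,fy=4,interpolation=cv2.INTER_CUBIC))
# step list
R=s['tool_rot'];C=np.array([.568,.057]);a=np.radians(163-3.75*np.arange(0,101))
P=C+.128*np.c_[np.cos(a),np.sin(a)]
D=np.diff(P,axis=0)*1000
X=D@R[:2,0];Z=D@R[:2,2]
for k in range(0,100): print(k,f'{X[k]:.1f} {Z[k]:.1f} ',end='\n' if k%12==11 else ' | ')
E
```

```text
4.4833 [0.44640854 0.0951215  0.061718  ] [[-9.49923621e-01  1.44428027e-03  3.12478844e-01]
 [-3.12479279e-01 -8.08999444e-05 -9.49924572e-01]
 [-1.34667780e-03 -9.99998954e-01  5.28156426e-04]] [ 0.18887518 -0.54210833  0.03460527] 0.00047316678734761345
side 310.02665206868096 231.52598485157458
scene 291.91371962001 181.45073974254208
0 -5.1 -6.7  | 1 -5.5 -6.3  | 2 -5.9 -6.0  | 3 -6.3 -5.6  | 4 -6.6 -5.1  | 5 -6.9 -4.7  | 6 -7.2 -4.2  | 7 -7.5 -3.8  | 8 -7.7 -3.3  | 9 -7.9 -2.7  | 10 -8.1 -2.2  | 11 -8.2 -1.7 
12 -8.3 -1.2  | 13 -8.4 -0.6  | 14 -8.4 -0.1  | 15 -8.4 0.5  | 16 -8.3 1.0  | 17 -8.2 1.6  | 18 -8.1 2.1  | 19 -8.0 2.6  | 20 -7.8 3.1  | 21 -7.5 3.6  | 22 -7.3 4.1  | 23 -7.0 4.6 
24 -6.7 5.1  | 25 -6.3 5.5  | 26 -6.0 5.9  | 27 -5.6 6.3  | 28 -5.1 6.6  | 29 -4.7 6.9  | 30 -4.2 7.2  | 31 -3.8 7.5  | 32 -3.3 7.7  | 33 -2.7 7.9  | 34 -2.2 8.1  | 35 -1.7 8.2 
36 -1.2 8.3  | 37 -0.6 8.4  | 38 -0.1 8.4  | 39 0.5 8.4  | 40 1.0 8.3  | 41 1.6 8.2  | 42 2.1 8.1  | 43 2.6 8.0  | 44 3.1 7.8  | 45 3.6 7.5  | 46 4.1 7.3  | 47 4.6 7.0 
48 5.1 6.7  | 49 5.5 6.3  | 50 5.9 6.0  | 51 6.3 5.6  | 52 6.6 5.1  | 53 6.9 4.7  | 54 7.2 4.2  | 55 7.5 3.8  | 56 7.7 3.3  | 57 7.9 2.7  | 58 8.1 2.2  | 59 8.2 1.7 
60 8.3 1.2  | 61 8.4 0.6  | 62 8.4 0.1  | 63 8.4 -0.5  | 64 8.3 -1.0  | 65 8.2 -1.6  | 66 8.1 -2.1  | 67 8.0 -2.6  | 68 7.8 -3.1  | 69 7.5 -3.6  | 70 7.3 -4.1  | 71 7.0 -4.6 
72 6.7 -5.1  | 73 6.3 -5.5  | 74 6.0 -5.9  | 75 5.6 -6.3  | 76 5.1 -6.6  | 77 4.7 -6.9  | 78 4.2 -7.2  | 79 3.8 -7.5  | 80 3.3 -7.7  | 81 2.7 -7.9  | 82 2.2 -8.1  | 83 1.7 -8.2 
84 1.2 -8.3  | 85 0.6 -8.4  | 86 0.1 -8.4  | 87 -0.5 -8.4  | 88 -1.0 -8.3  | 89 -1.6 -8.2  | 90 -2.1 -8.1  | 91 -2.6 -8.0  | 92 -3.1 -7.8  | 93 -3.6 -7.5  | 94 -4.1 -7.3  | 95 -4.6 -7.0 
96 -5.1 -6.7  | 97 -5.5 -6.3  | 98 -5.9 -6.0  | 99 -6.3 -5.6  |
```

View pics/side3.png

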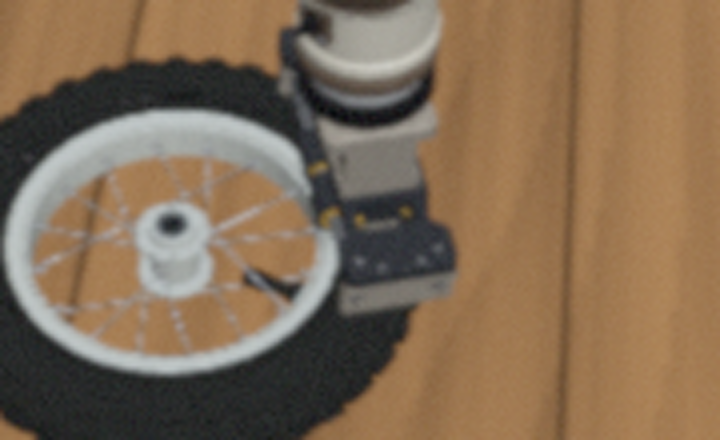

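View pics/scene3.png

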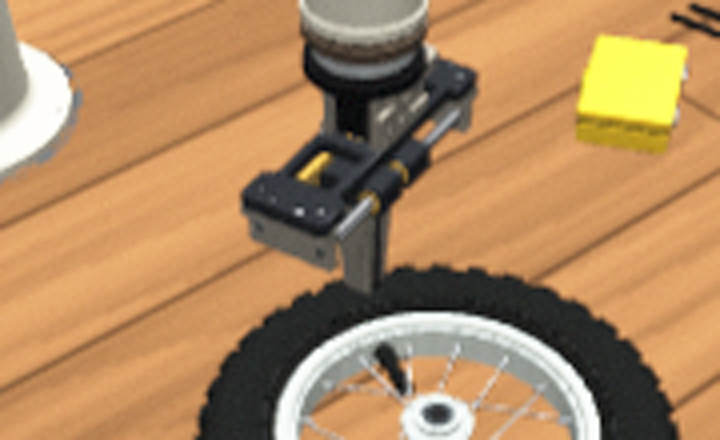

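Emit:
apply_moves --targets '[[[0,1,0,0,1],[-5.1,0,-6.7,0,1],[-5.5,0,-6.3,0,1],[-5.9,0,-6.0,0,1],[-6.3,0,-5.6,0,1],[-6.6,0,-5.1,0,1],[-6.9,0,-4.7,0,1],[-7.2,0,-4.2,0,1],[-7.5,0,-3.8,0,1],[-7.7,0,-3.3,0,1],[-7.9,0,-2.7,0,1],[-8.1,0,-2.2,0,1]]]'

```text
clock: 5.58
eef_pos: [0.5016, 0.1671, 0.06]
tool_rot: [[-0.95, 0.0, 0.313], [-0.313, 0.0, -0.95], [-0.0, -1.0, 0.0]]
ft_force: [1.0, 0.3, 0.4]
width: 0.0009
```

```bash
cat > chk.py <<'E'
from workcell import ctrl
import numpy as np
for i in range(1):
    s=ctrl.get_state();p=s['eef_pos'];d=p[:2]-[.568,.057]
    print(round(s['clock'],2),p.round(4),'r',np.hypot(*d).round(4),'ang',np.degrees(np.arctan2(d[1],d[0])).round(1),'y axis',s['tool_rot'][:,1].round(4),s['ft_force'].round(2))
E
python3 chk.py
```

```text
5.58 [0.5016 0.1671 0.06  ] r 0.1286 ang 121.1 y axis [ 1.e-04  0.e+00 -1.e+00] [1.03 0.27 0.43]
```

Emit:
apply_moves --targets '[[[-8.2,0,-1.7,0,1],[-8.3,0,-1.2,0,1],[-8.4,0,-0.6,0,1],[-8.4,0,-0.1,0,1],[-8.4,0,0.5,0,1],[-8.3,0,1.0,0,1],[-8.2,0,1.6,0,1],[-8.1,0,2.1,0,1],[-8.0,0,2.6,0,1],[-7.8,0,3.1,0,1],[-7.5,0,3.6,0,1],[-7.3,0,4.1,0,1]]]'

```text
clock: 6.58
eef_pos: [0.5985, 0.1825, 0.06]
tool_rot: [[-0.95, 0.0, 0.313], [-0.313, -0.0, -0.95], [-0.0, -1.0, 0.0]]
ft_force: [0.7, -0.8, 0.6]
width: 0.0003
```

```bash
python3 chk.py
```

```text
6.58 [0.5985 0.1825 0.06  ] r 0.1291 ang 76.3 y axis [ 0. -0. -1.] [ 0.71 -0.78  0.55]
```

Emit:
apply_moves --targets '[[[-6.8,0,5.1,0,1],[-6.7,0,5.1,0,1],[-6.3,0,5.5,0,1],[-6.0,0,5.9,0,1],[-5.6,0,6.3,0,1],[-5.1,0,6.6,0,1],[-4.7,0,6.9,0,1],[-4.2,0,7.2,0,1],[-3.8,0,7.5,0,1],[-3.3,0,7.7,0,1],[-2.7,0,7.9,0,1],[-2.2,0,8.1,0,1]]]'

```text
clock: 7.58
eef_pos: [0.6776, 0.124, 0.06]
tool_rot: [[-0.95, 0.0, 0.312], [-0.312, -0.0, -0.95], [-0.0, -1.0, 0.0]]
ft_force: [-0.9, -0.1, -0.3]
width: 0.0006
```

```bash
python3 chk.py
```

```text
7.58 [0.6776 0.124  0.06  ] r 0.1285 ang 31.5 y axis [ 0. -0. -1.] [-0.91 -0.1  -0.26]
```

Expected 31.75°, so it is on track.

Emit:
apply_moves --targets '[[[-1.7,0,8.2,0,1],[-1.2,0,8.3,0,1],[-0.6,0,8.4,0,1],[-0.1,0,8.4,0,1],[0.5,0,8.4,0,1],[1.0,0,8.3,0,1],[1.6,0,8.2,0,1],[2.1,0,8.1,0,1],[2.6,0,8.0,0,1],[3.1,0,7.8,0,1],[3.6,0,7.5,0,1],[4.1,0,7.3,0,1]]]'

```text
clock: 8.58
eef_pos: [0.693, 0.0272, 0.06]
tool_rot: [[-0.95, -0.0, 0.312], [-0.312, -0.0, -0.95], [0.0, -1.0, 0.0]]
ft_force: [0.7, 1.3, 1.0]
width: 0.0005
```

```bash
python3 chk.py; python3 - <<'E'
from workcell import ctrl
import cv2
for n in('side','scene'): cv2.imwrite(f'pics/{n}4.png',ctrl.grab_frame(n))
E
python3 chk.py
```

```text
8.58 [0.693  0.0272 0.06  ] r 0.1285 ang -13.4 y axis [-0. -0. -1.] [0.67 1.28 0.99]
8.68 [0.6929 0.0265 0.06  ] r 0.1286 ang -13.7 y axis [-2.e-04 -3.e-04 -1.e+00] [-0.52  0.35  0.48]
```

View pics/scene4.png

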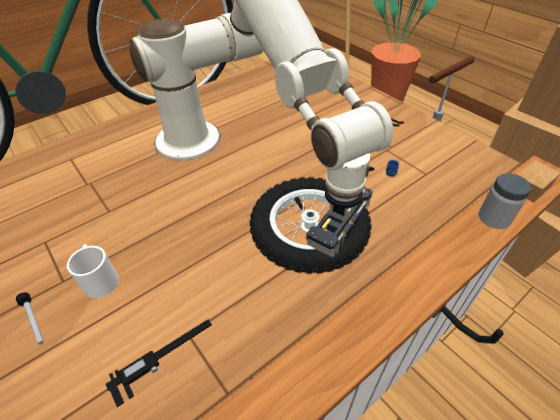

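View pics/side4.png

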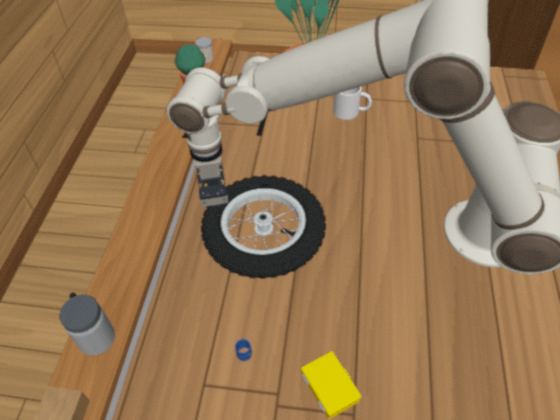

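The wheel still covers the same pixels and the arm is clear of everything. I carry on with steps 47–58.

Emit:
apply_moves --targets '[[[4.6,0,7.0,0,1],[5.1,0,6.7,0,1],[5.5,0,6.3,0,1],[5.9,0,6.0,0,1],[6.3,0,5.6,0,1],[6.6,0,5.1,0,1],[6.9,0,4.7,0,1],[7.2,0,4.2,0,1],[7.5,0,3.8,0,1],[7.7,0,3.3,0,1],[7.9,0,2.7,0,1],[8.1,0,2.2,0,1]]]'

```text
clock: 9.68
eef_pos: [0.6351, -0.052, 0.06]
tool_rot: [[-0.95, 0.0, 0.312], [-0.312, 0.0, -0.95], [-0.0, -1.0, -0.0]]
ft_force: [-0.3, -0.0, -0.8]
width: 0.0007
```

```bash
python3 chk.py
```

```text
9.68 [ 0.6351 -0.052   0.06  ] r 0.128 ang -58.4 y axis [ 0.  0. -1.] [-0.34 -0.01 -0.81]
```

Emit:
apply_moves --targets '[[[8.2,0,1.7,0,1],[8.3,0,1.2,0,1],[8.4,0,0.6,0,1],[8.4,0,0.1,0,1],[8.4,0,-0.5,0,1],[8.3,0,-1.0,0,1],[8.2,0,-1.6,0,1],[8.1,0,-2.1,0,1],[8.0,0,-2.6,0,1],[7.8,0,-3.1,0,1],[7.5,0,-3.6,0,1],[7.3,0,-4.1,0,1]]]'

```text
clock: 10.68
eef_pos: [0.5382, -0.0674, 0.06]
tool_rot: [[-0.95, 0.0, 0.313], [-0.313, 0.0, -0.95], [-0.0, -1.0, 0.0]]
ft_force: [-0.1, 1.1, -0.2]
width: 0.0009
```

```bash
python3 chk.py
```

```text
10.68 [ 0.5382 -0.0674  0.06  ] r 0.1279 ang -103.5 y axis [ 1.e-04  0.e+00 -1.e+00] [-0.13  1.15 -0.18]
```

Emit:
apply_moves --targets '[[[7.0,0,-4.6,0,1],[6.7,0,-5.1,0,1],[6.3,0,-5.5,0,1],[6.0,0,-5.9,0,1],[5.6,0,-6.3,0,1],[5.1,0,-6.6,0,1],[4.7,0,-6.9,0,1],[4.2,0,-7.2,0,1],[3.8,0,-7.5,0,1],[3.3,0,-7.7,0,1],[2.7,0,-7.9,0,1],[2.2,0,-8.1,0,1]]]'

```text
clock: 11.68
eef_pos: [0.4591, -0.0095, 0.06]
tool_rot: [[-0.95, 0.0, 0.312], [-0.312, 0.0, -0.95], [-0.0, -1.0, 0.0]]
ft_force: [0.3, -0.1, 0.5]
width: 0.0003
```

```bash
python3 chk.py
```

```text
11.68 [ 0.4591 -0.0095  0.06  ] r 0.1276 ang -148.6 y axis [ 1.e-04  0.e+00 -1.e+00] [ 0.28 -0.06  0.47]
```

Emit:
apply_moves --targets '[[[1.7,0,-8.2,0,1],[1.2,0,-8.3,0,1],[0.6,0,-8.4,0,1],[0.1,0,-8.4,0,1],[-0.5,0,-8.4,0,1],[-1.0,0,-8.3,0,1],[-1.6,0,-8.2,0,1],[-2.1,0,-8.1,0,1],[-2.6,0,-8.0,0,1],[-3.1,0,-7.8,0,1],[-3.6,0,-7.5,0,1],[-4.1,0,-7.3,0,1]]]'

```text
clock: 12.68
eef_pos: [0.4437, 0.0874, 0.06]
tool_rot: [[-0.95, 0.0, 0.313], [-0.313, -0.0, -0.95], [-0.0, -1.0, 0.0]]
ft_force: [-0.2, 0.2, 0.2]
width: 0.0008
```

Emit:
apply_moves --targets '[[[-4.6,0,-7.0,0,1],[-5.1,0,-6.7,0,1],[0,0,0,0,1],[0,0,0,0,1]]]'

```text
clock: 13.02
eef_pos: [0.4486, 0.1029, 0.06]
tool_rot: [[-0.95, -0.0, 0.313], [-0.313, -0.0, -0.95], [0.0, -1.0, 0.0]]
ft_force: [-0.3, 0.2, -0.8]
width: 0.0004
```

```bash
python3 chk.py; python3 - <<'E'
from workcell import ctrl
import cv2
for n in('scene',): cv2.imwrite(f'pics/{n}5.png',ctrl.grab_frame(n))
E
```

```text
13.02 [0.4486 0.1029 0.06  ] r 0.1279 ang 159.0 y axis [-1.e-04 -2.e-04 -1.e+00] [-0.34  0.17 -0.79]
```

View pics/scene5.png

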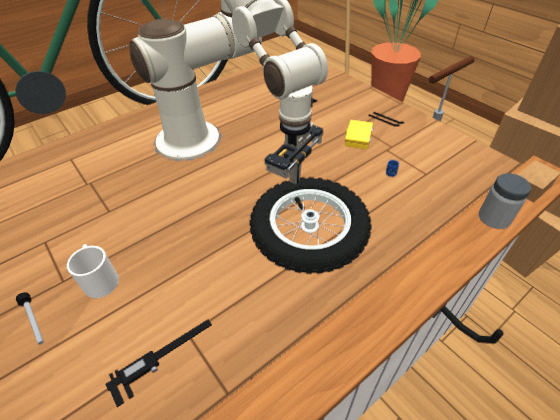

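The full circle is done, ending 4° past the valve, and the wheel still sits at (310,222). I lift straight up.

Emit:
apply_moves --targets '[[[0,-8,0,0,1],[0,-16,0,0,1],[0,-20,0,0,1],[0,-20,0,0,1],[0,-20,0,0,1],[0,-20,0,0,1],[0,-20,0,0,1],[0,-20,0,0,1],[0,-16,0,0,1],[0,-8,0,0,1],[0,0,0,0,1],[0,0,0,0,1]]]'

```text
clock: 14.07
eef_pos: [0.4484, 0.1024, 0.2279]
tool_rot: [[-0.95, 0.0, 0.312], [-0.312, -0.0, -0.95], [-0.0, -1.0, 0.0]]
ft_force: [-0.9, 0.2, -0.4]
width: 0.0007
```

```bash
python3 chk.py; python3 - <<'E'
from workcell import ctrl
from h import *
cs=[];ms=[]
for n in('scene','side'):
    cv2.imwrite(f'pics/{n}6.png',ctrl.grab_frame(n)); cs.append(ctrl.get_calibration(n)); d=ctrl.masks_of(n,'wheel')[0]; print(n,d['box']);ms.append(d['region'])
a=cv2.imread('pics/scene0.png').astype(int);b=cv2.imread('pics/scene6.png').astype(int)
d=np.abs(a-b).max(2); print('wheel area diff',(d[225:275,250:375]>60).sum(),'left strip',(d[240:,:250]>60).sum())
print(fit(cs,ms))
E
```

```text
14.07 [0.4484 0.1024 0.2279] r 0.1279 ang 159.2 y axis [ 1.e-04 -0.e+00 -1.e+00] [-0.9   0.2  -0.41]
scene [308.9, 224.8, 121.5, 98.6]
side [264.0, 226.6, 128.3, 107.5]
wheel area diff 0 left strip 0
(array([0.56779842, 0.05662602]), np.float64(3.05229373430938))
```

View pics/scene6.png

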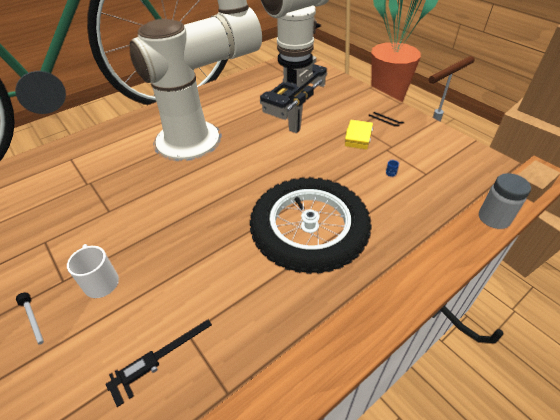

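The wheel and everything around it are where they were, and the hand is clear.

```bash
python3 -c "
from workcell import ctrl
print(ctrl.job_done())"
```

```text
the job is handed in; nothing more can be done
None
```

I ran the closed fingertips clockwise round the whole sidewall, starting and finishing at the valve, and handed the job in at about 14 s.

- **Path:** The run started within 1° of the valve and ended about 4° past it. Whenever I checked, the fingertips were at a radius of 127.6 to 129.1 mm (middle line 128 mm). The height was 60 mm, about 4 mm above the rubber.
- **Contact:** The force readings stayed within about 1.5 N, which is noise level, so I saw no sign of touching the tyre. This is from readings at the end of each move, not a continuous record.
- **Finish:** I then lifted the hand to 228 mm above the bench, well clear.
- **Final checks:** The wheel's fitted centre is within 0.3 mm of where it started. The scene picture showed no change over the near part of the wheel or at the mug and caliper. The patch box and spacers look unmoved by eye.
- **Disagreement:** The valve angle read from single pictures varied from 159° to 166°. I used 163°, which the wrist picture gave and the valve's base in both other pictures came close to. No check failed.

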